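# Kit the thread caddy for the next embroidery job

## Task

Kit the caddy for the next embroidery job: stand the full cone of each thread colour upright in the caddy pocket that carries the colour tab to match, one cone to a pocket. The two nearly used-up cones are not for this job: leave them standing where they are.

Things in the scene. Friction and masses are not known exactly. Their poses are not given: they have to be found in the camera images.
- cone_red: full cone of red thread, loose, upright: white base disc 44 mm across, 7 mm thick; red winding 38 mm across, straight-sided from 7 to 66 mm height, narrowing to 23 mm at 78 mm; white neck 18 mm across up to 86 mm; 40 to 85 g; round, yaw is of no matter. Origin: centre of underside, z up its axis. At the start all cones, full or spent, stand at least 100 mm apart between centres.
- cone_yellow: full cone of yellow thread, loose, upright: white base disc 44 mm across, 7 mm thick; yellow winding 38 mm across, straight-sided from 7 to 66 mm height, narrowing to 23 mm at 78 mm; white neck 18 mm across up to 86 mm; 40 to 85 g; round, yaw is of no matter. Origin: centre of underside, z up its axis. The bench top is z = 0.
- cone_blue: full cone of blue thread, loose, upright: white base disc 44 mm across, 7 mm thick; blue winding 38 mm across, straight-sided from 7 to 66 mm height, narrowing to 23 mm at 78 mm; white neck 18 mm across up to 86 mm; 40 to 85 g; round, yaw is of no matter. Origin: centre of underside, z up its axis.
- cone_green: full cone of green thread, loose, upright: white base disc 44 mm across, 7 mm thick; green winding 38 mm across, straight-sided from 7 to 66 mm height, narrowing to 23 mm at 78 mm; white neck 18 mm across up to 86 mm; 40 to 85 g; round, yaw is of no matter. Origin: centre of underside, z up its axis.
- spent_red: nearly used-up red cone, loose, upright: the same 44 mm white base and 86 mm height, but a bare white core 20 mm across with only a thin red band of thread, 29 mm across, from 7 to 41 mm height; 25 g. Not for this job. Origin: centre of underside, z up its axis
- spent_blue: nearly used-up blue cone, loose, upright: the same 44 mm white base and 86 mm height, but a bare white core 20 mm across with only a thin blue band of thread, 29 mm across, from 7 to 41 mm height; 25 g. Not for this job. Origin: centre of underside, z up its axis
- tab_red: red card in a white holder 22 x 50 x 4 mm, flat on the grey caddy's ledge. Origin: centre of underside, z = 33 mm; y along the row of pockets, x out of the caddy. Its pocket's centre is 49 mm off along -x; the pocket is 64 x 64 mm inside, floor at z = 4 mm, wall tops at z = 36 mm. The four pockets lie in one row, 68 mm apart; which has which tab differs every time.
- tab_yellow: yellow card in a white holder 22 x 50 x 4 mm, flat on the grey caddy's ledge. Origin: centre of underside, z = 33 mm; y along the row of pockets, x out of the caddy. Its pocket's centre is 49 mm off along -x; the pocket is 64 x 64 mm inside, floor at z = 4 mm, wall tops at z = 36 mm. The caddy does not move; its ledge runs along the side away from the robot.
- tab_blue: blue card in a white holder 22 x 50 x 4 mm, flat on the grey caddy's ledge. Origin: centre of underside, z = 33 mm; y along the row of pockets, x out of the caddy. Its pocket's centre is 49 mm off along -x; the pocket is 64 x 64 mm inside, floor at z = 4 mm, wall tops at z = 36 mm. A wire grip stands out 22 mm at each end of the caddy, lower than its walls.
- tab_green: green card in a white holder 22 x 50 x 4 mm, flat on the grey caddy's ledge. Origin: centre of underside, z = 33 mm; y along the row of pockets, x out of the caddy. Its pocket's centre is 49 mm off along -x; the pocket is 64 x 64 mm inside, floor at z = 4 mm, wall tops at z = 36 mm. Walls are 4 mm thick; neighbouring pockets share one.

How it is judged:
By the outcome, as a careful person would: the job done as asked, in the order asked, and still so for the second after the job is handed in, with the robot touching nothing.
It also fails if it takes over 112 s, if anything falls off the work surface, if the arm or the gripper's body presses on something with over 40 N, if the wrist force passes 120 N, or if a joint passes its speed limit or range.

## Robot

A 6-joint arm with a two-finger parallel gripper is mounted at the origin on the work surface. World frame = base frame: x ahead of the robot, y to its left, z up, the work surface at z = 0. Lengths are in m, angles in rad, forces in N, time in s.
With the tool pointing down it reaches from about 0.275 to 0.875 m from the base axis. Payload 12.5 kg.
Tool frame: the origin (TCP) lies on the front face of the gripper's body, between the roots of the fingers; the fingertips stand 73 mm ahead of it and the grasp point (between the pads) lies 54 mm ahead of it; z points along the fingers, y is the line along which they close (so a half turn about z gives the same grasp; the last joint's range is limited). The gripper opens to 85 mm and grips with 20 to 120 N. Pads are 22 mm wide; open, the fingers measure 114 mm over their backs; the gripper's body (76 mm by 85 mm) begins 54 mm behind the grasp point. The pads swing forward as they close: fully open they stand 13 mm farther back than shut.
Start: joints at [-1.196, 0.351, 1.652, -0, 1.139, -0.085], TCP at [0.244, -0.493, 0.304] pointing down, gripper open.
Joint ranges: [-2.75, 2.75], [-0.79, 2.1], [0.01, 2.65], [-1.57, 4.71], [0.07, 3.14], [-2.87, 2.87]. Speed limits (rad/s): [2.22, 2.22, 2.79, 3.14, 3.14, 3.14].

## Interface

Orientations are given as a unit quaternion [w, x, y, z].
In Python, from bench import state, grab_frame, camera_params, close_job gives the robot as it stands.
- The arm moves only by the shell command python3 -m pendant 'ROWS' [FORCE]. ROWS is JSON, a list of rows, each a list of 5 numbers: the shift along the tool's x, y, z in cm, then the turn about the tool's z in degrees, then the closure, from 0 (fully open) to 1 (shut). A call has 1 to 10 rows; each row shifts and turns the commanded pose from where the row before left it, along the tool's axes as they then stand; what a row does not reach is not made up. A row lasts 1/10 s, in which the tool goes at most 50 mm and 8.59 degrees, less where a joint would pass 70% of its speed; a pose out of reach is approached as far as the arm can. A call is refused whole if a number of a shift passes 5 or a number of a turn 8.59, either way. A call with a gripper value outside its range is refused whole. The fingers move at their own pace and stop on an object; FORCE is the grip in N (left out, the last holds). Time passes only in rows, so rows that do not move let the fingers close. It gives the time, the measured TCP pose, the force, the opening and the grip force at its end, in the units of the state.
- state(): the state, without advancing time (a new reading comes with each control period).
- grab_frame(name): name is "scene" or "side" or "wrist"; returns (picture, depth): 420x560x3 uint8, red, green, blue; 420x560 float32, m along the optical axis (not along the pixel's ray), 0 where there is no reading.
- camera_params(name): a dict with "camera_matrix" (3x3 intrinsics, pixels), "R" (3x3) and "t" (3): a world point X has camera coordinates R X + t. Camera axes: x right, y down, z forward; pixel columns grow to the right and rows downward; lengths in m; the calibration is good to about 2 mm. A picture is of the moment at which its call begins: read the wrist's pose just before it. camera_params takes no time and is no camera call; for the wrist camera it gives the pose at the moment of the call.
- close_job(): hands the job in; it is judged then, once.
The state is a dict: "clock": time; "q": joint angles; "joint_velocities": joint speeds; "effort": joint torques, N m; "ee_pos": TCP position; "eef_rot": TCP orientation; "wrist_force": force on the tool from outside, world axes, zero at the start; "wrist_torque": the same for the moment, N m; "finger_gap": finger opening in m; "grasp_force": force on a finger pad.
Only numpy, scipy, OpenCV 4.12 (cv2) and the standard library are available. Lean on these libraries where they do the work, as an engineer would, in place of code of your own. Each camera call takes 0.05 s, during which the arm holds its last target. There are 200 camera calls.

## Working session

There is one attempt and no reset: what is moved stays moved. The work goes in short steps, Python scripts to look and compute and a shell command to move; the robot and the scene stay as the last step left them, time stands still between calls to the robot, and variables do not carry over. Pictures are saved under pics/ and viewed, at most 14 in all, crops included, and the job is handed in when it is done.

```bash
mkdir -p pics; cat > h.py <<'E'
import numpy as np,cv2
from bench import *
def snap(n,f):
    p=camera_params(n); im,d=grab_frame(n); cv2.imwrite(f'pics/{f}.png',im[:,:,::-1]); np.savez(f'pics/{f}.npz',im=im,d=d,K=p['camera_matrix'],R=p['R'],t=p['t']); return im,d
def cloud(f):
    z=np.load(f'pics/{f}.npz'); d=z['d'];v,u=np.mgrid[:d.shape[0],:d.shape[1]]
    K=z['K'];c=np.stack([(u-K[0,2])/K[0,0]*d,(v-K[1,2])/K[1,1]*d,d],-1)
    return z['im'],d,(c-z['t'])@np.array(z['R'])
E
python3 - <<'E'
from h import *
s=state();print(s['ee_pos'],s['eef_rot'],s['clock'],s['finger_gap'])
for n in('scene','side'): snap(n,n+'0')
E
```

```text
[ 0.24402146 -0.49263754  0.30335532] [-5.58135584e-04  9.73686512e-01  2.27890890e-01 -8.08867005e-05] 0.0 0.08536312427479759
```

View pics/scene0.png

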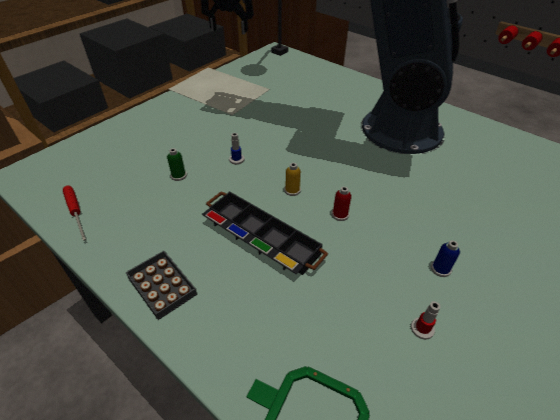

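View pics/side0.png

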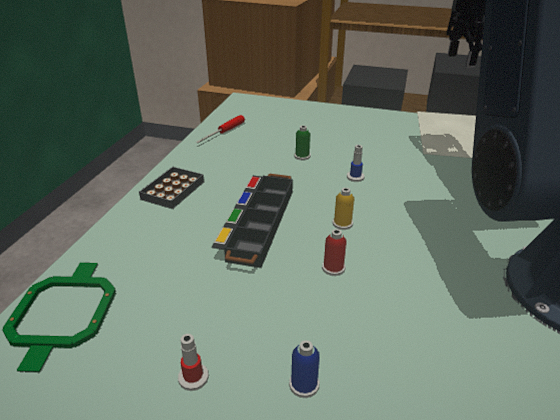

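Scene view: full cones are green (176,164), yellow (292,179), red (342,204) and blue (446,258). Spent blue is at (236,150) and spent red at (426,320). The tabs are red (216,217), blue (237,231), green (261,245) and yellow (286,261).

```bash
python3 - <<'E'
from h import *
from scipy.optimize import least_squares
C={'scene0':dict(green=(176,166),sblue=(237,155),yellow=(292,180),red=(342,206),blue=(446,259),sred=(426,325)),
'side0':dict(green=(303,145),sblue=(356,168),yellow=(344,210),red=(335,254),blue=(305,370),sred=(191,370))}
T={'scene0':dict(red=(216,217),blue=(237,231),green=(261,245),yellow=(286,261)),'side0':dict(red=(254,182),blue=(245,198),green=(235,215),yellow=(223,235))}
for f in C:
    im,d,P=cloud(f); cam=-np.array(np.load(f'pics/{f}.npz')['R']).T@np.load(f'pics/{f}.npz')['t']
    for k,(u,v) in C[f].items():
        r=.0145 if k[0]=='s' and k!='s' else .019
        W=P[v-45:v+45,max(u-30,0):u+30].reshape(-1,3)
        p0=P[v,u]; zl=(.012,.038) if r<.019 else(.012,.062)
        m=(np.hypot(*(W-p0)[:,:2].T)<.035)&(W[:,2]>zl[0])&(W[:,2]<zl[1]); q=W[m]
        g=p0[:2]+(p0-cam)[:2]/np.linalg.norm((p0-cam)[:2])*r
        s=least_squares(lambda c:np.hypot(*(q[:,:2]-c).T)-r,g,loss='soft_l1',f_scale=.001)
        top=W[np.hypot(*(W[:,:2]-s.x).T)<.02][:,2].max()
        print(f,k,s.x.round(4),m.sum(),'rms',np.sqrt((s.fun**2).mean()).round(4),'top',top.round(3))
    for k,(u,v) in T[f].items(): print(f,'tab',k,np.median(P[v-1:v+2,u-1:u+2].reshape(-1,3),0).round(4))
    # caddy: high points
    hsv=cv2.cvtColor(im,cv2.COLOR_RGB2HSV)
    for k,(u,v) in T[f].items():
        ok=(hsv[...,1]>150)&(hsv[...,2]>60)&(np.linalg.norm(P-P[v,u],axis=-1)<.03)&(P[...,2]>.03)&(P[...,2]<.045)
        h=hsv[v,u,0]; ok&=np.abs(hsv[...,0].astype(int)-h)<12
        q=P[ok]; print('  blob',k,q.mean(0).round(4),len(q))
E
```

```text
scene0 green [ 0.6003 -0.3526] 221 rms 0.0013 top 0.088
scene0 sblue [ 0.4473 -0.2832] 77 rms 0.0015 top 0.088
scene0 yellow [ 0.4434 -0.081 ] 217 rms 0.001 top 0.087
scene0 red [0.4348 0.0642] 238 rms 0.001 top 0.087
scene0 blue [0.4275 0.3233] 315 rms 0.0009 top 0.087
scene0 sred [0.5851 0.3573] 130 rms 0.0006 top 0.089
scene0 tab red [ 0.6638 -0.13    0.0365]
scene0 tab blue [ 0.6625 -0.063   0.0365]
scene0 tab green [0.6558 0.0038 0.0359]
scene0 tab yellow [0.6539 0.0727 0.0359]
  blob red [ 0.6621 -0.1342  0.036 ] 79
  blob blue [ 0.6593 -0.0652  0.0362] 102
  blob green [0.6564 0.0031 0.0362] 103
  blob yellow [0.653  0.0704 0.0363] 133
side0 green [ 0.5973 -0.3536] 250 rms 0.0017 top 0.088
side0 sblue [ 0.4442 -0.2842] 111 rms 0.0016 top 0.087
side0 yellow [ 0.441  -0.0821] 359 rms 0.0012 top 0.088
side0 red [0.4329 0.0632] 431 rms 0.0009 top 0.088
side0 blue [0.4259 0.3222] 592 rms 0.0006 top 0.088
side0 sred [0.5835 0.356 ] 237 rms 0.0006 top 0.089
side0 tab red [ 0.6556 -0.1334  0.0367]
side0 tab blue [ 0.6534 -0.0647  0.0366]
side0 tab green [0.6514 0.0012 0.0361]
side0 tab yellow [0.6497 0.0719 0.0364]
  blob red [ 0.6599 -0.1357  0.0363] 59
  blob blue [ 0.6569 -0.0667  0.0365] 70
  blob green [0.6539 0.0015 0.0365] 78
  blob yellow [0.6506 0.0694 0.0365] 107
```

```bash
cat > to.py <<'E'
import sys,numpy as np
from bench import state
from scipy.spatial.transform import Rotation as Ro
T=dict(cg=(.5988,-.3531),cy=(.4422,-.0815),cr=(.4338,.0637),cb=(.4267,.3227),pr=(.612,-.137),pb=(.609,-.068),pg=(.6063,.0001),py=(.6028,.0677))
s=state();w,x,y,z=s['eef_rot'];R=Ro.from_quat([x,y,z,w]).as_matrix()
print('t',round(s['clock'],2),'pos',np.round(s['ee_pos'],4),'a',round(np.degrees(np.arctan2(R[1,0],R[0,0])),2),'tilt',np.round(R[2],3),'gap',round(s['finger_gap'],4),'grip',np.round(s['grasp_force'],1),'F',np.round(s['wrist_force'],1))
for a in sys.argv[1:]:
    k,z=a.split(','); g=np.array([*T[k],float(z)]); print(a,'tool delta cm',((g-s['ee_pos'])@R*100).round(2))
E
python3 -m pendant '[[0,0,0,-8.28,0],[0,0,0,-8.28,0],[0,0,0,-8.28,0],[0,0,0,-8.28,0],[0,0,0,-8.28,0],[0,0,0,-8.28,0],[0,0,0,-8.28,0],[0,0,0,-8.28,0],[0,0,0,0,0],[0,0,0,0,0]]' 30
python3 to.py cg,.22 cg,.105
```

```text
clock: 1.1
ee_pos: [0.2441, -0.4928, 0.3037]
eef_rot: [-0.0, 0.693, 0.721, 0.0]
wrist_force: [0.0, 0.6, -0.3]
finger_gap: 0.0855
grasp_force: 0.0
t 1.1 pos [ 0.2441 -0.4928  0.3037] a 92.34 tilt [ 0. -0. -1.] gap 0.0855 grip 0.0 F [ 0.   0.6 -0.3]
cg,.22 tool delta cm [12.51 36.02  8.37]
cg,.105 tool delta cm [12.5  36.02 19.87]
```

```bash
python3 -m pendant '[[1.4,4,0.9,0,0],[1.4,4,0.9,0,0],[1.4,4,0.9,0,0],[1.4,4,0.9,0,0],[1.4,4,0.9,0,0],[1.4,4,0.9,0,0],[1.4,4,0.9,0,0],[1.4,4,0.9,0,0],[1.3,4,0.9,0,0],[0,0,0,0,0]]' >/dev/null
python3 -m pendant '[[0,0,0,0,0],[0,0,0,0,0]]' >/dev/null
python3 to.py cg,.105
```

```text
t 2.3 pos [ 0.5974 -0.3522  0.223 ] a 92.45 tilt [-0. -0. -1.] gap 0.0853 grip 0.0 F [-0.8 -0.1  0.6]
cg,.105 tool delta cm [-0.09  0.14 11.8 ]
```

```bash
python3 -m pendant '[[-0.1,0.1,3,0,0],[0,0,3,0,0],[0,0,3,0,0],[0,0,2.8,0,0],[0,0,0,0,0],[0,0,0,0,0]]' >/dev/null
python3 to.py cg,.105
python3 -m pendant '[[0,0,0,0,1],[0,0,0,0,1],[0,0,0,0,1],[0,0,0,0,1],[0,0,0,0,1],[0,0,0,0,1],[0,0,0,0,1],[0,0,0,0,1],[0,0,0,0,1],[0,0,0,0,1]]' 30 >/dev/null
python3 to.py pg,.22
```

```text
t 2.9 pos [ 0.5988 -0.3535  0.1059] a 92.49 tilt [-0.  0. -1.] gap 0.0853 grip 0.0 F [0.7 0.5 0.4]
cg,.105 tool delta cm [0.04 0.   0.09]
t 3.9 pos [ 0.5994 -0.3529  0.106 ] a 92.59 tilt [-0.001  0.001 -1.   ] gap 0.0375 grip 29.7 F [-2.1  0.4  5.9]
pg,.22 tool delta cm [ 35.22   2.29 -11.43]
```

```bash
python3 -c "
from h import *
snap('side','side1')"
```

```text
(no output)
```

View pics/side1.png

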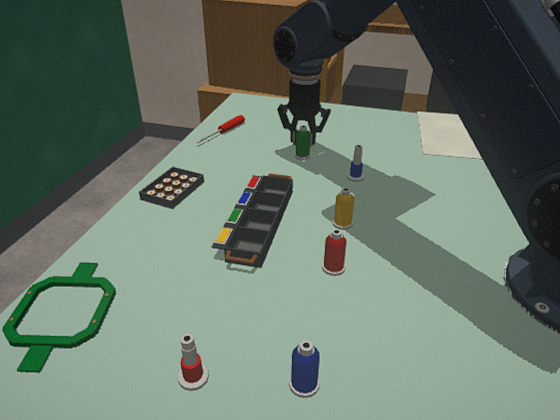

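Green (303,143) is gripped upright. Lifting and carrying it to its pocket.

```bash
python3 -m pendant '[[0,0,-2,0,1],[0,0,-3,0,1],[0,0,-3,0,1],[0,0,-3,0,1],[4,0.2,-0.4,0,1],[4,0.3,0,0,1],[4,0.3,0,0,1],[4,0.3,0,0,1],[4,0.3,0,0,1],[4,0.3,0,0,1]]' >/dev/null
python3 -m pendant '[[4,0.2,0,0,1],[4,0.2,0,0,1],[3.2,0.2,0,0,1],[0,0,0,0,1],[0,0,0,0,1],[0,0,0,0,1]]' >/dev/null
python3 to.py pg,.111
```

```text
t 5.55 pos [ 0.6063 -0.0009  0.2189] a 92.54 tilt [-0.  0. -1.] gap 0.0372 grip 30.3 F [-0.2  0.1 -0.8]
pg,.111 tool delta cm [1.000e-01 1.000e-02 1.079e+01]
```

```bash
python3 -m pendant '[[0.1,0,3,0,1],[0,0,3,0,1],[0,0,3,0,1],[0,0,1.4,0,1],[0,0,0.2,0,1],[0,0,0.1,0,1],[0,0,0,0,1],[0,0,0,0,1]]' >/dev/null
python3 to.py pg,.110
python3 -c "
from h import *
snap('scene','scene2')"
```

```text
t 6.35 pos [0.6068 0.0009 0.1132] a 92.58 tilt [-0.     0.002 -1.   ] gap 0.037 grip 30.3 F [ 0.7  0.4 -0.3]
pg,.110 tool delta cm [-0.07 -0.05  0.31]
```

View pics/scene2.png

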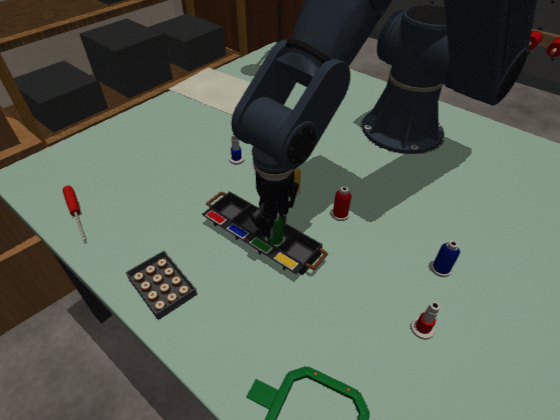

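The green cone at (278,230) is inside the pocket behind the green tab. Seating it and releasing.

```bash
python3 -m pendant '[[0,0,0.15,0,1],[0,0,0.15,0,1],[0,0,0,0,1]]' >/dev/null
python3 to.py pg,.110
python3 -m pendant '[[0,0,0,0,0.4],[0,0,0,0,0.2],[0,0,0,0,0],[0,0,0,0,0],[0,0,0,0,0],[0,0,0,0,0],[0,0,-1,0,0],[0,0,-3,0,0],[0,0,-4,0,0],[0,0,-3,0,0]]' >/dev/null
python3 to.py cy,.22
```

```text
t 6.7 pos [0.6065 0.001  0.11  ] a 92.59 tilt [-0.     0.001 -1.   ] gap 0.0371 grip 31.2 F [-3.3  0.  11.1]
pg,.110 tool delta cm [-0.09 -0.03 -0.  ]
t 7.7 pos [0.6065 0.001  0.2218] a 92.59 tilt [-0.     0.002 -1.   ] gap 0.0852 grip 0.0 F [ 1.3 -0.5 -0.1]
cy,.22 tool delta cm [ -7.5  -16.78   0.15]
```

```bash
python3 -m pendant '[[-1.5,-3.4,0,0,0],[-1.5,-3.4,0,0,0],[-1.5,-3.4,0,0,0],[-1.5,-3.3,0,0,0],[-1.5,-3.3,0.1,0,0],[0,0,0,0,0],[0,0,0,0,0],[0,0,0,0,0]]' >/dev/null
python3 -c "
from h import *
snap('scene','scene3')"
python3 to.py cy,.105
```

```text
t 8.55 pos [ 0.4426 -0.0813  0.2182] a 92.62 tilt [-0.     0.001 -1.   ] gap 0.0855 grip 0.0 F [-0.4 -0.7 -0.1]
cy,.105 tool delta cm [-1.000e-02 -5.000e-02  1.132e+01]
```

View pics/scene3.png

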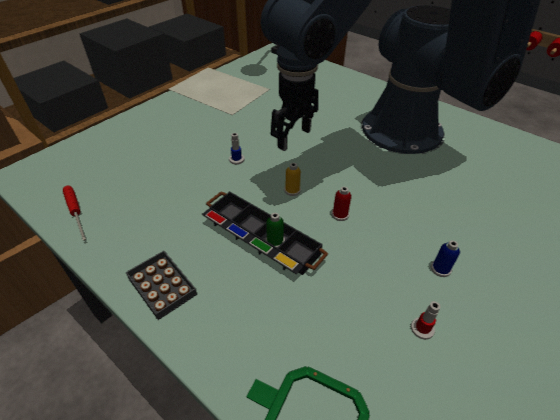

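Green stands upright in the green-tab pocket (275,229), and everything else is undisturbed. Next is yellow at (292,179).

```bash
python3 -m pendant '[[0,0,3,0,0],[0,0,3,0,0],[0,0,3,0,0],[0,0,2.2,0,0],[0,0,0,0,0],[0,0,0,0,0]]' >/dev/null
python3 to.py cy,.106
python3 -m pendant '[[0,0,0,0,1],[0,0,0,0,1],[0,0,0,0,1],[0,0,0,0,1],[0,0,0,0,1],[0,0,0,0,1],[0,0,0,0,1],[0,0,0,0,1],[0,0,0,0,1],[0,0,0,0,1]]' 30 >/dev/null
python3 to.py cy,.106
python3 -m pendant '[[0,0,-2,0,1],[0,0,-3,0,1],[0,0,-3,0,1],[0,0,-3,0,1],[0,0,-1,0,1],[0,0,0,0,1],[0,0,0,0,1]]' >/dev/null
python3 to.py py,.225
```

```text
t 9.15 pos [ 0.4423 -0.0813  0.1062] a 92.62 tilt [ 0. -0. -1.] gap 0.085 grip 0.0 F [-0.1 -0.4  0.1]
cy,.106 tool delta cm [-0.02 -0.01  0.02]
t 10.15 pos [ 0.4421 -0.0816  0.1066] a 92.58 tilt [-0.     0.001 -1.   ] gap 0.037 grip 29.1 F [0.2 0.6 7.5]
cy,.106 tool delta cm [0.01 0.01 0.06]
t 10.85 pos [ 0.4413 -0.0814  0.225 ] a 92.58 tilt [ 0.    -0.001 -1.   ] gap 0.0373 grip 30.5 F [-0.7  0.1 -1.4]
py,.225 tool delta cm [14.17 16.8  -0.02]
```

```bash
python3 -m pendant '[[2.4,2.8,0,0,1],[2.4,2.8,0,0,1],[2.4,2.8,0,0,1],[2.3,2.8,0,0,1],[2.3,2.8,0,0,1],[2.3,2.8,0,0,1],[0,0,0,0,1],[0,0,0,0,1],[0,0,0,0,1]]' >/dev/null
python3 to.py py,.111
```

```text
t 11.75 pos [0.6024 0.0663 0.2247] a 92.56 tilt [-0.    -0.002 -1.   ] gap 0.0371 grip 30.6 F [-0.8 -0.3 -0. ]
py,.111 tool delta cm [ 0.13  0.08 11.37]
```

```bash
python3 -m pendant '[[0.1,0.1,3,0,1],[0,0,3,0,1],[0,0,3,0,1],[0,0,2,0,1],[0,0,0.2,0,1],[0,0,0.1,0,1],[0,0,0,0,1],[0,0,0,0,1]]' >/dev/null
python3 to.py py,.111
```

```text
t 12.55 pos [0.6045 0.0678 0.1141] a 92.58 tilt [-0.     0.002 -1.   ] gap 0.037 grip 30.6 F [ 0.1 -0.1 -0.6]
py,.111 tool delta cm [-0.01 -0.17  0.3 ]
```

```bash
python3 -m pendant '[[0,-0.1,0.15,0,1],[0,0,0.15,0,1],[0,0,0,0,1]]' >/dev/null
python3 to.py py,.111
python3 -m pendant '[[0,0,0,0,0.4],[0,0,0,0,0.2],[0,0,0,0,0],[0,0,0,0,0],[0,0,0,0,0],[0,0,0,0,0],[0,0,-1,0,0],[0,0,-3,0,0],[0,0,-4,0,0],[0,0,-3,0,0]]' >/dev/null
python3 to.py cr,.22
```

```text
t 12.85 pos [0.6033 0.0679 0.1107] a 92.59 tilt [-0.     0.001 -1.   ] gap 0.0374 grip 31.1 F [-1.9 -0.9  5.7]
py,.111 tool delta cm [-0.02 -0.05 -0.03]
t 13.85 pos [0.6035 0.0679 0.2228] a 92.59 tilt [-0.     0.002 -1.   ] gap 0.0853 grip 0.0 F [ 0.6  0.9 -0. ]
cr,.22 tool delta cm [  0.34 -16.97   0.25]
```

```bash
python3 -m pendant '[[0.1,-3.4,0,0,0],[0.1,-3.4,0,0,0],[0.1,-3.4,0,0,0],[0,-3.4,0,0,0],[0,-3.4,0,0,0],[0,0,0,0,0],[0,0,0,0,0],[0,0,0,0,0]]' >/dev/null
python3 -c "
from h import *
snap('scene','scene4')"
python3 to.py cr,.106
```

```text
t 14.7 pos [0.4341 0.0633 0.2203] a 92.58 tilt [-0.     0.001 -1.   ] gap 0.0854 grip 0.0 F [-1.3  0.  -0.5]
cr,.106 tool delta cm [ 0.05 -0.04 11.43]
```

View pics/scene4.png

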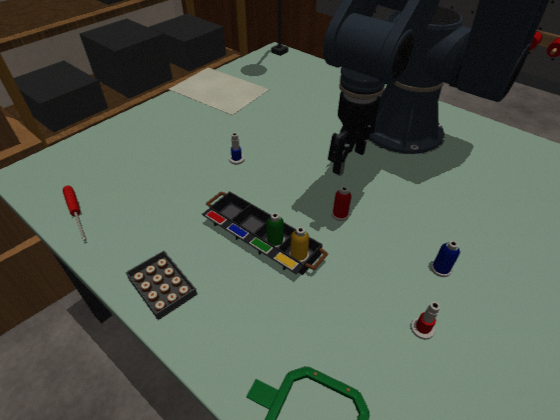

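Yellow (300,245) and green (275,229) both stand in their pockets. Next is red at (342,204).

```bash
python3 -m pendant '[[0,0,3,0,0],[0,0,3,0,0],[0,0,3,0,0],[0,0,2.4,0,0],[0,0,0,0,0],[0,0,0,0,0]]' >/dev/null
python3 to.py cr,.106
python3 -m pendant '[[0,0,0,0,1],[0,0,0,0,1],[0,0,0,0,1],[0,0,0,0,1],[0,0,0,0,1],[0,0,0,0,1],[0,0,0,0,1],[0,0,0,0,1],[0,0,0,0,1],[0,0,0,0,1]]' 30 >/dev/null
python3 to.py cr,.106
python3 -m pendant '[[0,0,-2,0,1],[0,0,-3,0,1],[0,0,-3,0,1],[0,0,-3,0,1],[0,0,-1,0,1],[0,0,0,0,1],[0,0,0,0,1]]' >/dev/null
python3 to.py pr,.225
```

```text
t 15.3 pos [0.4337 0.0632 0.1061] a 92.58 tilt [-0.    -0.001 -1.   ] gap 0.0855 grip 0.0 F [ 0.  -0.5  0.1]
cr,.106 tool delta cm [0.05 0.01 0.01]
t 16.3 pos [0.4336 0.0633 0.1066] a 92.59 tilt [ 0.     0.001 -1.   ] gap 0.0371 grip 29.1 F [-0.4 -0.5  8.2]
cr,.106 tool delta cm [0.04 0.02 0.06]
t 17.0 pos [0.4328 0.0632 0.225 ] a 92.58 tilt [ 0.    -0.001 -1.   ] gap 0.0372 grip 30.5 F [ 0.7  0.3 -0.8]
pr,.225 tool delta cm [-2.081e+01  1.700e+01 -2.000e-02]
```

```bash
python3 -m pendant '[[-3,2.4,0,0,1],[-3,2.4,0,0,1],[-3,2.4,0,0,1],[-3,2.4,0,0,1],[-3,2.4,0,0,1],[-3,2.4,0,0,1],[-2.8,2.6,0,0,1],[0,0,0,0,1],[0,0,0,0,1],[0,0,0,0,1]]' >/dev/null
python3 to.py pr,.111
python3 -m pendant '[[0,0.1,3,0,1],[0,0,3,0,1],[0,0,3,0,1],[0,0,2,0,1],[0,0,0.2,0,1],[0,0,0,0,1],[0,0,0,0,1]]' >/dev/null
python3 to.py pr,.111
```

```text
t 18.0 pos [ 0.6116 -0.1362  0.2245] a 92.6 tilt [ 0.001 -0.002 -1.   ] gap 0.0371 grip 30.5 F [ 0.5 -0.3 -1. ]
pr,.111 tool delta cm [-0.09  0.06 11.35]
t 18.7 pos [ 0.6137 -0.1367  0.1151] a 92.6 tilt [-0.     0.001 -1.   ] gap 0.0366 grip 30.5 F [ 0.2  0.2 -1.4]
pr,.111 tool delta cm [-0.02 -0.18  0.41]
```

```bash
python3 -m pendant '[[0,-0.1,0.2,0,1],[0,0,0.2,0,1],[0,0,0,0,1]]' >/dev/null
python3 to.py pr,.111
python3 -m pendant '[[0,0,0,0,0.4],[0,0,0,0,0.2],[0,0,0,0,0],[0,0,0,0,0],[0,0,0,0,0],[0,0,0,0,0],[0,0,-1,0,0],[0,0,-3,0,0],[0,0,-4,0,0],[0,0,-3,0,0]]' >/dev/null
python3 to.py cb,.22
```

```text
t 19.0 pos [ 0.6127 -0.137   0.1107] a 92.58 tilt [-0.     0.001 -1.   ] gap 0.0372 grip 30.9 F [-0.7  0.9  4.5]
pr,.111 tool delta cm [ 0.   -0.07 -0.03]
t 20.0 pos [ 0.6127 -0.137   0.2229] a 92.58 tilt [-0.001  0.002 -1.   ] gap 0.085 grip 0.0 F [-0.4  0.4  0.6]
cb,.22 tool delta cm [ 46.76 -16.51   0.23]
```

```bash
python3 -m pendant '[[4,-1.4,0,0,0],[4,-1.4,0,0,0],[4,-1.4,0,0,0],[4,-1.4,0,0,0],[4,-1.4,0,0,0],[4,-1.4,0,0,0],[4,-1.4,0,0,0],[4,-1.4,0,0,0],[4,-1.4,0,0,0],[4,-1.4,0,0,0]]' >/dev/null
python3 -m pendant '[[3.4,-1.3,0,0,0],[3.4,-1.2,0,0,0],[0,0,0,0,0],[0,0,0,0,0],[0,0,0,0,0]]' >/dev/null
python3 -c "
from h import *
snap('scene','scene5')"
python3 to.py cb,.106
```

```text
t 21.55 pos [0.4269 0.3224 0.2201] a 92.52 tilt [-0.  0. -1.] gap 0.0856 grip 0.0 F [ 0.1 -0.4 -0.6]
cb,.106 tool delta cm [ 0.03 -0.02 11.41]
```

View pics/scene5.png

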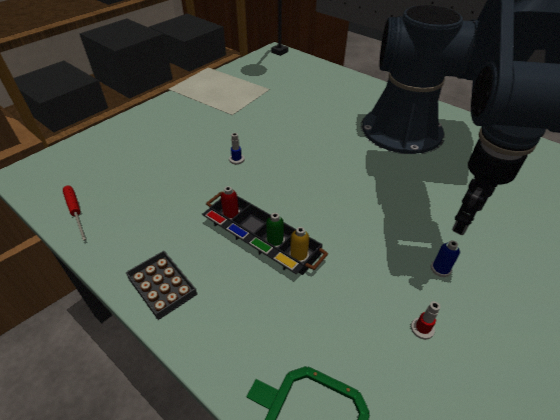

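Red stands in the red-tab pocket (230,203), and the blue pocket (254,220) is free. The gripper is above the full blue cone (446,258).

```bash
python3 -m pendant '[[0,0,3,0,0],[0,0,3,0,0],[0,0,3,0,0],[0,0,2.4,0,0],[0,0,0,0,0],[0,0,0,0,0]]' >/dev/null
python3 to.py cb,.106
python3 -m pendant '[[0,0,0,0,1],[0,0,0,0,1],[0,0,0,0,1],[0,0,0,0,1],[0,0,0,0,1],[0,0,0,0,1],[0,0,0,0,1],[0,0,0,0,1],[0,0,0,0,1],[0,0,0,0,1]]' 30 >/dev/null
python3 to.py cb,.106
python3 -m pendant '[[0,0,-2,0,1],[0,0,-3,0,1],[0,0,-3,0,1],[0,0,-3,0,1],[0,0,-1,0,1],[0,0,0,0,1],[0,0,0,0,1]]' >/dev/null
python3 to.py pb,.225
```

```text
t 22.15 pos [0.427  0.3228 0.1065] a 92.53 tilt [-0. -0. -1.] gap 0.0853 grip 0.0 F [ 0.5 -0.7 -0.3]
cb,.106 tool delta cm [-0.   -0.03  0.05]
t 23.15 pos [0.4268 0.3234 0.1068] a 92.59 tilt [ 0.001  0.001 -1.   ] gap 0.037 grip 29.3 F [-1.2 -0.8  7. ]
cb,.106 tool delta cm [-0.07 -0.01  0.08]
t 23.85 pos [0.4261 0.323  0.2248] a 92.58 tilt [-0.001 -0.001 -1.   ] gap 0.0374 grip 30.4 F [-0.4  0.4 -0.3]
pb,.225 tool delta cm [-3.988e+01  1.651e+01 -1.000e-02]
```

```bash
python3 -m pendant '[[-4,1.6,0,0,1],[-4,1.6,0,0,1],[-4,1.6,0,0,1],[-4,1.6,0,0,1],[-4,1.7,0,0,1],[-4,1.7,0,0,1],[-4,1.7,0,0,1],[-4,1.7,0,0,1],[-4,1.7,0,0,1],[-3.9,1.6,0,0,1]]' >/dev/null
python3 -m pendant '[[0,0,0,0,1],[0,0,0,0,1],[0,0,0,0,1]]' >/dev/null
python3 to.py pb,.111
```

```text
t 25.15 pos [ 0.6086 -0.0671  0.2247] a 92.62 tilt [ 0.001 -0.002 -1.   ] gap 0.037 grip 30.4 F [-0.6  0.  -0. ]
pb,.111 tool delta cm [-0.1   0.06 11.37]
```

```bash
python3 -m pendant '[[-0.1,0,3,0,1],[0,0,3,0,1],[0,0,3,0,1],[0,0,2,0,1],[0,0,0.2,0,1],[0,0,0,0,1],[0,0,0,0,1]]' >/dev/null
python3 to.py pb,.111
python3 -m pendant '[[0,0,0.2,0,1],[0,0,0.2,0,1],[0,0,0,0,1]]' >/dev/null
python3 to.py pb,.111
```

```text
t 25.85 pos [ 0.6097 -0.0685  0.115 ] a 92.62 tilt [-0.     0.001 -1.   ] gap 0.0372 grip 30.5 F [ 0.2 -0.  -0.2]
pb,.111 tool delta cm [ 0.06 -0.07  0.4 ]
t 26.15 pos [ 0.6097 -0.069   0.1108] a 92.58 tilt [-0.     0.001 -1.   ] gap 0.0374 grip 30.9 F [-1.7  1.5  5.5]
pb,.111 tool delta cm [ 0.1  -0.07 -0.02]
```

```bash
python3 -m pendant '[[0,0,0,0,0.4],[0,0,0,0,0.2],[0,0,0,0,0],[0,0,0,0,0],[0,0,0,0,0],[0,0,0,0,0],[0,0,-1,0,0],[0,0,-3,0,0],[0,0,-4,0,0],[0,0,-3,0,0]]' >/dev/null
python3 -m pendant '[[0,-3,-2,0,0],[0,-3,-2,0,0],[0,-3,-2,0,0],[0,-3,-2,0,0],[0,-3,0,0,0],[0,0,0,0,0],[0,0,0,0,0],[0,0,0,0,0]]' >/dev/null
python3 to.py; python3 -c "
from h import *
im,_=snap('scene','scene6'); cv2.imwrite('pics/final.png',cv2.resize(im[100:350,140:473,::-1],(799,600),interpolation=cv2.INTER_CUBIC))"
```

```text
t 27.95 pos [ 0.4602 -0.0757  0.3002] a 92.59 tilt [-0.     0.001 -1.   ] gap 0.0857 grip 0.0 F [-0.4 -0.9 -0.2]
```

View pics/final.png

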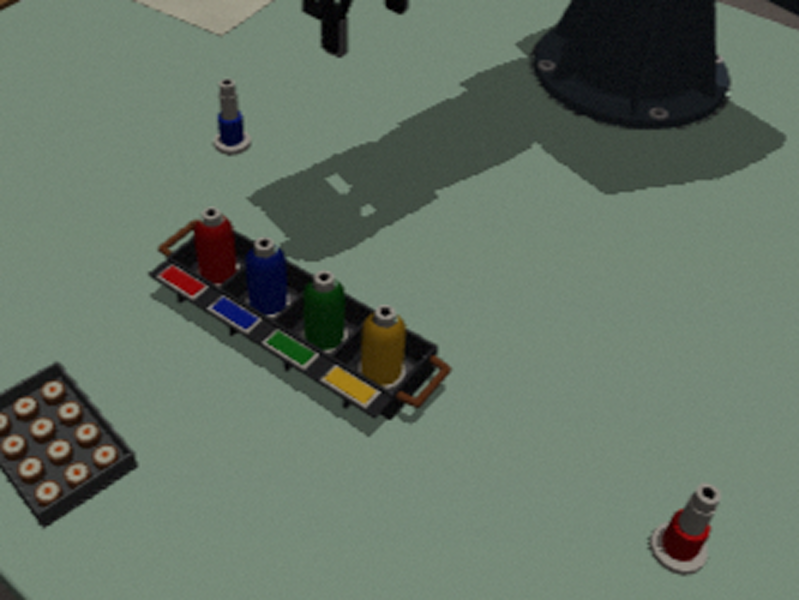

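In the crop, red (215,245), blue (265,275), green (324,310) and yellow (384,345) all stand upright behind their matching tabs. Both spent cones are still in place at (231,115) and (685,530).

```bash
python3 -c "
from bench import close_job
print(close_job())"
```

```text
the job is handed in; nothing more can be done
None
```

The job is handed in at about 28 s: all four full cones stand upright in the pockets with matching tabs, and the two spent cones were left standing where they were.

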